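Pin the curing box's interlock and hold a swatch paddle in its slot

TASK

First push the interlock pin through the eyelet on the side of the curing box until its flange sits on the eyelet, and let go. Only then take the swatch paddle with the square-cornered blade and flat handle (not the round one) by its handle, lower the blade upright through the slot in the lid until at least two thirds of it is inside but its collar is clear of the lid, and finish still holding it there, motionless. Leave the pin in and everything else where it is.

Things in the scene. Friction and masses are not known exactly. Their poses are not given: they have to be found in the camera images.
- lamp_box: The UV curing box: fixed grey sheet-metal box with a white lid, 130 (x) x 120 (y) x 100 mm high, somewhere in the middle of the work area, turned by up to 0.5 rad. Origin at the centre of its underside; x points away from its vented front, y to its left side with the eyelet, z up. Hollow: inside floor 5 mm above its underside.
- slot (a point): Centre of the slot in the curing box's lid, on the lid's top face, 100 mm above the table; axes parallel to those of the box. The slot is 10 mm wide along x and 58 mm long along y (2 mm clearance all round the blade), with a 1.5 mm chamfer; the lid is 6 mm thick with open space below.
- eyelet (a point): Centre of the eyelet hole, on the top face of the lug, at lid height (100 mm above the table), 80 mm from the slot's centre along the box's +y. Upright through hole, 12 mm in diameter with a 1.5 mm chamfer, in a steel lug 8 mm thick and 40 x 40 mm.
- pin: Interlock pin, loose, 50-70 g: upright steel shaft 8 mm in diameter, last 6 mm tapered; flange 24 mm in diameter, 4 mm thick, its underside 40 mm above the tip; on it a black knob 18 mm in diameter, 40 mm high (44 to 84 mm above the tip). Origin at the tip, z up. Starts upright in the pin block, flange on the block's top (50 mm high), tip 10 mm above the table.
- pin_block: Fixed wooden block 60 x 60 x 50 mm on the robot's left of the curing box with a 13 mm hole, 45 mm deep, in which the pin stands. Origin at the centre of its underside.
- paddle: Loose, 80-140 g, same either way round. White square-cornered blade 6 (x) x 54 (y) x 70 mm (z), lowest 6 mm thinned to 3 x 50. Above it a wooden collar 22 x 70 x 6 mm, then a handle 14 (x) x 30 (y) x 50 mm (76 to 126 mm above the origin). Origin: centre of the blade's lower end, z up. Starts upright in a stand, collar on the stand's top (80 mm high), blade end 10 mm above the table.
- round_paddle: Spare paddle, loose, hanging in the other stand: round blade 54 mm in diameter, round collar 68 mm in diameter, round handle 20 mm in diameter and 50 mm high. Origin on its axis 3 mm below the blade, 10 mm above the table; z up; leave it in place.
- stand_a: Fixed open wooden stand, 45 (x) x 86 (y) x 80 mm high, holding the square-bladed paddle: two end posts 13 mm thick with 60 mm between them (y), the collar rests on their tops; low rails, up to 20 mm high, leave 14 mm (x) for the blade's end; base 5 mm. Both stands are on the robot's right; which is nearer varies. Origin at the centre of its underside.
- stand_b: A second stand, the same, holding the round paddle.
- tape_roll: Bystander: roll of tape lying flat, 96 mm in diameter, 25 mm high, beyond the curing box. Origin at the centre of its underside. Leave in place.
- paint_jar: Bystander: small paint jar, 48 mm in diameter, 50 mm high, between the robot and the curing box. Origin at the centre of its underside. Leave in place.
- mixing_cup: Bystander: black cup, 84 mm in diameter, 75 mm high, beyond the curing box. Origin at the centre of its underside. Leave in place.
- spray_can: Bystander: white spray can, 60 mm in diameter, 170 mm high, beyond the curing box. Origin at the centre of its underside. Leave in place.
- eraser: Bystander: rubber block 50 x 30 x 20 mm beyond the pin block. Origin at the centre of its underside. Leave in place.
Mind the look-alikes: they are no part of the job. What is shaped like the pin but red is not meant.

How it is judged:
By the outcome, as a careful person would: the job done as asked, in the order asked, and still so for the second after the job is handed in, while the arm keeps its last pose, push and grip.
It also fails if it takes over 72 s, if anything falls off the work surface, if the arm or the gripper's body presses on something with over 40 N, if the wrist force passes 120 N, or if a joint passes its speed limit or range.

ROBOT

A 7-joint arm with a two-finger parallel gripper is mounted at the origin on the work surface. World frame = base frame: x ahead of the robot, y to its left, z up, the work surface at z = 0. Lengths are in m, angles in rad, forces in N, time in s.
With the tool pointing down it reaches from about 0.425 to 1.025 m from the base axis. Payload 9.4 kg.
Tool frame: the origin (TCP) lies midway between the tips of the shut fingers; the grasp point (between the pads) lies 19 mm behind it; z points along the fingers, y is the line along which they close (so a half turn about z gives the same grasp; the last joint's range is limited). The gripper opens to 93 mm and grips with 3 to 60 N. Pads are 15 mm wide; open, the fingers measure 128 mm over their backs; the gripper's body (75 mm by 188 mm) begins 65 mm behind the grasp point.
Start: joints at [-1.199, 0.599, -0.003, 1.599, 0.002, 0.943, -0.08], TCP at [0.315, 0.653, 0.219] pointing down, gripper open.
Joint ranges: [-2.57, 2.57], [-0.35, 1.97], [-1.29, 1.29], [0.11, 2.56], [-1.05, 4.19], [0.11, 1.86], [-2.63, 2.63]. Speed limits (rad/s): [2.22, 2.22, 3.01, 3.01, 3.14, 3.14, 3.14].

INTERFACE

Orientations are given as a unit quaternion [w, x, y, z].
In Python, from plant import r, cams, workorder gives the robot as it stands.
- The arm moves only by the shell command python3 -m pendant 'ROWS' [FORCE]. ROWS is JSON, a list of rows, each a list of 7 numbers: the shift along the tool's x, y, z in mm, then the turn, a rotation vector about the tool's x, y, z in rad, then the opening, from 0 (shut) to 1 (fully open). A call has 1 to 10 rows; each row shifts and turns the commanded pose from where the row before left it, along the tool's axes as they then stand; what a row does not reach is not made up. A row lasts 1/10 s, in which the tool goes at most 50 mm and 8.59 degrees, less where a joint would pass 70% of its speed; a pose out of reach is approached as far as the arm can. A call is refused whole if a number of a shift passes 50 or a number of a turn 0.15, either way. A call with a gripper value outside its range is refused whole. The fingers move at their own pace and stop on an object; FORCE is the grip in N (left out, the last holds). Time passes only in rows, so rows that do not move let the fingers close. It gives the time, the measured TCP pose, the force, the opening and the grip force at its end, in the units of the state.
- r.get_state(): the state, without advancing time (a new reading comes with each control period).
- cams.capture(name): name is "side" or "top" or "wrist"; returns the picture (384x512x3 uint8, red, green, blue); there is no depth.
- cams.get_calibration(name): a dict with "fx", "fy", "cx", "cy" (pixels), "extrinsics" (4x4, takes a point from world to camera coordinates). Camera axes: x right, y down, z forward; pixel columns grow to the right and rows downward; lengths in m; the calibration is good to about 2 mm. A picture is of the moment at which its call begins: read the wrist's pose just before it. get_calibration takes no time and is no camera call; for the wrist camera it gives the pose at the moment of the call.
- workorder.job_done(): hands the job in; it is judged then, once.
The state is a dict: "t": time; "joint_pos": joint angles; "joint_vel": joint speeds; "effort": joint torques, N m; "position": TCP position; "tool_rot": TCP orientation; "contact_force": force on the tool from outside, world axes, zero at the start; "moment": the same for the moment, N m; "finger_gap": opening from 0.0 (shut) to 1.0 (fully open); "grip_force": force on a finger pad.
Only numpy, scipy, OpenCV 4.12 (cv2) and the standard library are available. Lean on these libraries where they do the work, as an engineer would, in place of code of your own. Each camera call takes 0.05 s, during which the arm holds its last target. There are 200 camera calls.

## Working session

There is one attempt and no reset: what is moved stays moved. The work goes in short steps, Python scripts to look and compute and a shell command to move; the robot and the scene stay as the last step left them, time stands still between calls to the robot, and variables do not carry over. Pictures are saved under pics/ and viewed, at most 10 in all, crops included, and the job is handed in when it is done.

```bash
ls; mkdir -p pics; python3 - <<'E'
from plant import r,cams
import cv2,numpy as np,json
np.set_printoptions(precision=4,suppress=True)
for n in ["top","side"]:
    c=cams.get_calibration(n); print(n,{k:np.array(v) for k,v in c.items()})
    im=cams.capture(n); cv2.imwrite(f"pics/{n}0.png",cv2.resize(im[:,:,::-1],(800,600),interpolation=cv2.INTER_CUBIC))
    np.save(f"pics/{n}0.npy",im)
s=r.get_state(); print({k:np.round(v,4) for k,v in s.items()})
E
```

```text
pics
top {'fx': array(357.1213), 'fy': array(357.1213), 'cx': array(255.3402), 'cy': array(193.4401), 'extrinsics': array([[-0.014 , -0.9994, -0.0305,  0.0617],
       [-0.9895,  0.0182, -0.1431,  0.6089],
       [ 0.1436,  0.0282, -0.9892,  0.8213],
       [ 0.    ,  0.    ,  0.    ,  1.    ]])}
side {'fx': array(364.4628), 'fy': array(364.4628), 'cx': array(251.7447), 'cy': array(194.6486), 'extrinsics': array([[-0.8027, -0.5964,  0.005 ,  0.4935],
       [-0.327 ,  0.433 , -0.84  ,  0.2437],
       [ 0.4988, -0.6759, -0.5426,  0.674 ],
       [ 0.    ,  0.    ,  0.    ,  1.    ]])}
{'t': np.float64(0.1), 'joint_pos': array([-1.1987,  0.6   , -0.0025,  1.6   ,  0.0018,  0.9429, -0.0798]), 'joint_vel': array([-0.0002, -0.0022,  0.001 , -0.0023,  0.0004,  0.0002,  0.0003]), 'effort': array([  0.0058, -76.6548,   1.5026, -25.2933,  -0.0523,   0.0137,
         0.0001]), 'position': array([0.3144, 0.6528, 0.2179]), 'tool_rot': array([-0.0001,  0.2225,  0.9749, -0.0007]), 'contact_force': array([-0.1351, -0.2818,  0.1451]), 'moment': array([ 0.0135, -0.0573,  0.0127]), 'grip_force': np.float64(0.0), 'finger_gap': np.float64(0.9995)}
```

View pics/top0.png

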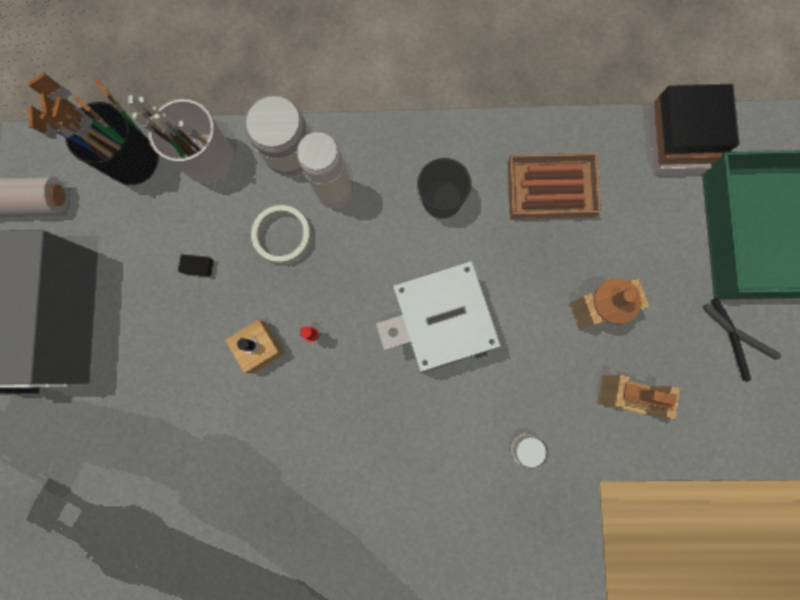

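View pics/side0.png

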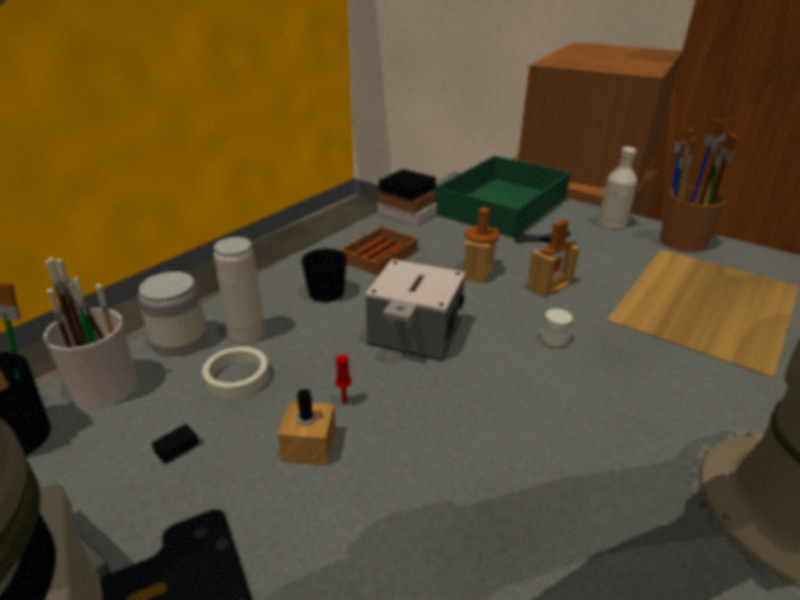

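Top view: the black-knobbed pin is in its block at (247,344), and the red look-alike is at (310,333). The lid slot is at (447,316) and the eyelet at (393,332). The square paddle with the flat handle is at (650,397) and the round one at (622,298). I'll confirm these in an enlarged montage.

```bash
python3 - <<'E'
import cv2,numpy as np
im=np.load("pics/top0.npy")[:,:,::-1]
def crop(x,y,w,h,s):
    c=cv2.resize(im[y:y+h,x:x+w],None,fx=s,fy=s,interpolation=cv2.INTER_CUBIC)
    return c
a=crop(235,160,100,75,4)   # box 400x300
b=crop(360,170,80,100,5)[:,:400]   # 400x500
c=crop(135,195,80,50,5)   # 400x250
out=np.zeros((600,800,3),np.uint8)
out[:300,:400]=a; out[300:550,:400]=c; out[:500,400:]=b
cv2.imwrite("pics/m1.png",out)
E
```

```text
(no output)
```

View pics/m1.png

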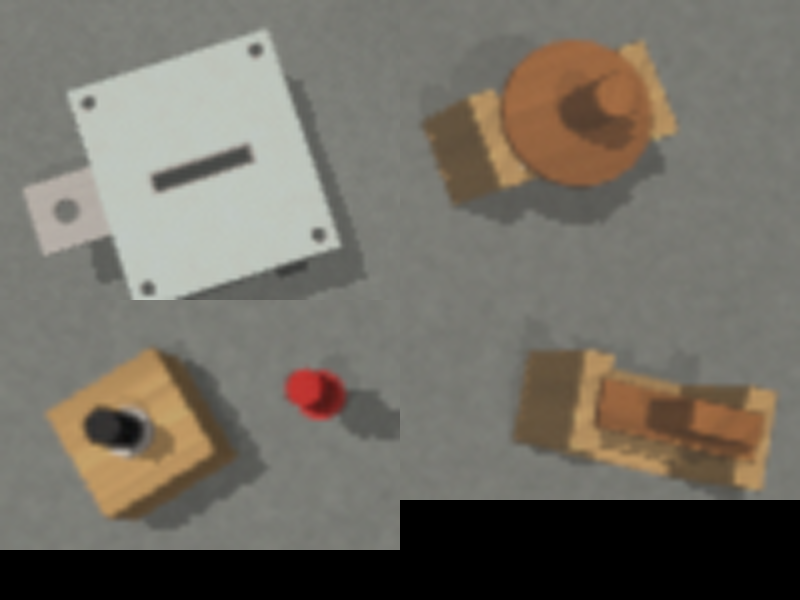

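Montage: slot centre at (203,168), ends at (156,183) and (250,153). Eyelet at (66,211), knob top at (102,424), flange at (128,432), red pin at (315,390). The lower-right stand holds the paddle with the rectangular collar and flat handle (handle top about (728,428)), which is the one meant. The round collar above it at (577,112) is the spare.

```bash
cat > h.py <<'E'
import numpy as np
from scipy.spatial.transform import Rotation as R
np.set_printoptions(precision=4,suppress=True)
def w(c,u,v,z):
    E=np.array(c["extrinsics"]); Rm,t=E[:3,:3],E[:3,3]
    d=Rm.T@np.array([(u-c["cx"])/c["fx"],(v-c["cy"])/c["fy"],1]); o=-Rm.T@t
    return o+d*(z-o[2])/d[2]
def proj(c,p):
    E=np.array(c["extrinsics"]); q=E[:3,:3]@p+E[:3,3]
    return np.array([c["fx"]*q[0]/q[2]+c["cx"],c["fy"]*q[1]/q[2]+c["cy"]])
def rot(s): 
    q=s["tool_rot"]; return R.from_quat([q[1],q[2],q[3],q[0]])
def delta(s,p,yaw=None):
    "shift in tool axes (mm) to world TCP p, and rotvec in tool axes to tool-down with tool-y at world angle yaw (mod pi)"
    T=rot(s); d=T.inv().apply(np.array(p)-s["position"])*1000
    rv=None
    if yaw is not None:
        best=None
        for k in (0,1):
            a=yaw+k*np.pi; y=np.array([np.cos(a),np.sin(a),0]); z=np.array([0,0,-1.]); M=np.c_[np.cross(y,z),y,z]
            r=(T.inv()*R.from_matrix(M)).as_rotvec()
            if best is None or np.linalg.norm(r)<np.linalg.norm(best): best=r
        rv=best
    return np.round(d,1),rv
E
python3 - <<'E'
from plant import r,cams
from h import *
c=cams.get_calibration("top")
f=lambda ox,oy,s,x,y:((x+.5)/s-.5+ox,(y+.5)/s-.5+oy)
B=lambda x,y,z:w(c,*f(235,160,4,x,y),z)
P=lambda x,y,z:w(c,*f(135,195,5,x,y-300),z)
S=lambda x,y,z:w(c,*f(360,170,5,x-400,y),z)
sl=B(203,168,.1);e=B(66,211,.1);a=B(156,183,.1);b=B(250,153,.1)
print("slot",sl,"eye",e,np.linalg.norm(sl-e),"len",np.linalg.norm(a-b),"yaw y",np.arctan2(*(e-sl)[[1,0]]),np.arctan2(*(a-b)[[1,0]]))
print("lidcorners",B(68,92,.1),B(267,29,.1),B(341,246,.1))
print("knob",P(102,424,.094),"flange",P(128,432,.054),"red",P(303,388,.08),P(320,395,.05))
print("handle",S(728,428,.136)," collarL",S(600,405,.086),"posts",[S(x,y,.08) for x,y in((600,350),(578,448),(775,388),(760,490))])
print("wrist",cams.get_calibration("wrist"))
s=r.get_state(); print(delta(s,[.6,.3,.2]), rot(s).as_matrix())
E
```

```text
slot [ 0.5819 -0.0172  0.1   ] eye [0.5589 0.0604 0.1   ] 0.0809422335133096 len 0.055702080243821464 yaw y 1.8590881810587425 1.8639004523804656
lidcorners [0.6268 0.0584 0.1   ] [ 0.6611 -0.0558  0.1   ] [ 0.5367 -0.0929  0.1   ]
knob [0.547  0.2803 0.094 ] flange [0.546  0.2802 0.054 ] red [0.5633 0.191  0.08  ] [0.5626 0.1887 0.05  ]
handle [ 0.46  -0.303  0.136]  collarL [ 0.4692 -0.2692  0.086 ] posts [array([ 0.4935, -0.2731,  0.08  ]), array([ 0.4502, -0.2603,  0.08  ]), array([ 0.4755, -0.3494,  0.08  ]), array([ 0.4308, -0.3391,  0.08  ])]
wrist {'fx': 313.3081482718243, 'fy': 313.3081482718243, 'cx': 257.6129556675208, 'cy': 187.2101254975124, 'extrinsics': array([[ 0.434 ,  0.9009, -0.0017, -0.7245],
       [ 0.8597, -0.4136,  0.2996, -0.0359],
       [ 0.2692, -0.1315, -0.9541,  0.392 ],
       [ 0.    ,  0.    ,  0.    ,  1.    ]])}
(array([-410.4, -193.9,   18.2]), None) [[-0.901   0.4339 -0.0005]
 [ 0.4339  0.901  -0.0013]
 [-0.0001 -0.0014 -1.    ]]
```

```bash
cat > d.py <<'E'
import sys
from plant import r
from h import *
a=[float(x) for x in sys.argv[1:]]
s=r.get_state(); print("pos",s["position"],"yaw",np.arctan2(*rot(s).as_matrix()[[1,0],1]),"t",round(s["t"],2),"f",np.round(s["contact_force"],1),"gap",round(s["finger_gap"],3),round(s["grip_force"],1))
if a: print(*delta(s,a[:3],a[3]))
E
python3 d.py .5465 .28 .2 .3
python3 - <<'E'
from plant import cams,r
from h import *
E=cams.get_calibration("wrist")["extrinsics"]; E=np.array(E); s=r.get_state()
print(rot(s).inv().apply(-E[:3,:3].T@E[:3,3]-s["position"]), rot(s).inv().apply(E[2,:3]))
E
```

```text
pos [0.3144 0.6528 0.2179] yaw 1.1220294069549617 t 0.1 f [-0.1 -0.3  0.1] gap 1.0 0.0
[-370.9 -235.2   18.2] [-0.0012  0.0007  0.822 ]
[ 0.0831  0.0004 -0.1656] [-0.2994 -0.0004  0.9541]
```

```bash
python3 -m pendant '[[-37,-23.5,0,0,0,0,1],[-37,-23.5,0,0,0,0,1],[-37,-23.5,0,0,0,0,1],[-37,-23.5,0,0,0,0,1],[-37,-23.5,0,0,0,0,1],[-37,-23.5,0,0,0,0,1],[-37,-23.5,0,0,0,0,1],[-37,-23.5,0,0,0,0,1],[-37,-23.5,0,0,0,0,1],[-37,-23.5,0,0,0,0,1]]' && python3 -m pendant '[[0,0,0,0,0,0.137,1],[0,0,0,0,0,0.137,1],[0,0,0,0,0,0.137,1],[0,0,0,0,0,0.137,1],[0,0,0,0,0,0.137,1],[0,0,0,0,0,0.137,1],[0,0,0,0,0,0,1],[0,0,0,0,0,0,1]]'; python3 d.py .5465 .28 .2 .3
```

```text
t: 1.1
position: [0.5465, 0.2792, 0.2184]
tool_rot: [-0.0, 0.222, 0.975, -0.0]
contact_force: [0.7, 0.7, -0.3]
finger_gap: 0.999
grip_force: 0.0
t: 1.9
position: [0.5457, 0.281, 0.2184]
tool_rot: [0.0, 0.592, 0.806, -0.0]
contact_force: [-0.2, -0.1, 0.0]
finger_gap: 1.001
grip_force: 0.0
pos [0.5457 0.281  0.2184] yaw 0.304342640625865 t 1.9 f [-0.2 -0.1  0. ] gap 1.001 0.0
[-1.2  0.4 18.4] [-0.0005  0.0004  0.0043]
```

```bash
python3 - <<'E'
from plant import cams
from h import *
import cv2
c=cams.get_calibration("wrist"); im=cams.capture("wrist"); np.save("pics/w1.npy",im)
for z in (.094,.054): print(z,proj(c,np.array([.5465,.28,z])))
cv2.imwrite("pics/w1.png",cv2.resize(im[:,:,::-1],(800,600),interpolation=cv2.INTER_CUBIC))
E
```

```text
0.094 [257.3273 180.9536]
0.054 [257.3716 170.6093]
```

View pics/w1.png

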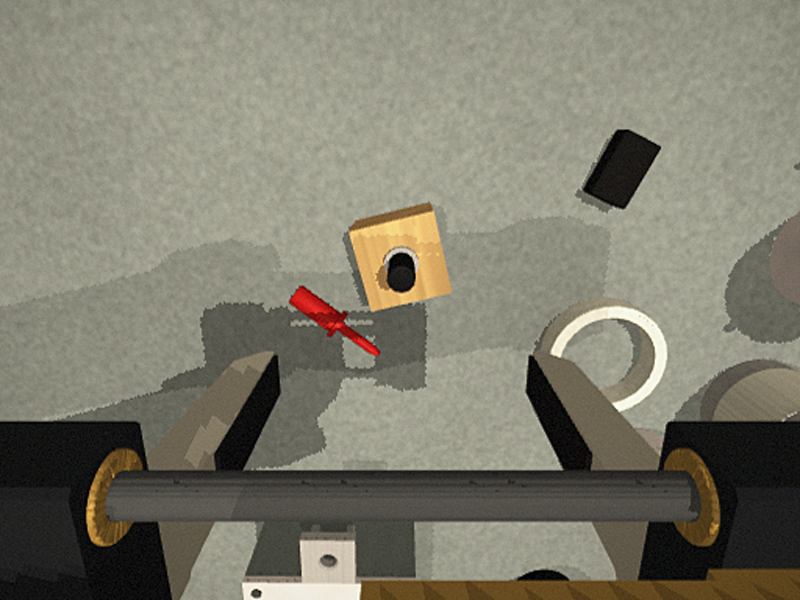

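Wrist view: the black knob is in the block at (401,272), where it was predicted. The red pin now looks as if it is lying at (310,298)-(378,353), though earlier it looked upright. I'll check that from the fixed cameras.

```bash
python3 - <<'E'
from plant import cams
import cv2,numpy as np
out=np.zeros((600,800,3),np.uint8)
t0=np.load("pics/top0.npy");t1=cams.capture("top");s0=np.load("pics/side0.npy");s1=cams.capture("side");w=cams.capture("wrist")
z=lambda im,x,y,W,H,s:cv2.resize(im[y:y+H,x:x+W,::-1],None,fx=s,fy=s,interpolation=cv2.INTER_CUBIC)
for i,(im,x,y) in enumerate([(t0,140,180),(t1,140,180),(s0,160,210),(s1,160,210)]):
    out[300*(i//2):300*(i//2)+300,(i%2)*400:(i%2)*400+400]=z(im,x,y,100,75,4)
cv2.imwrite("pics/m2.png",out)
E
```

```text
(no output)
```

View pics/m2.png

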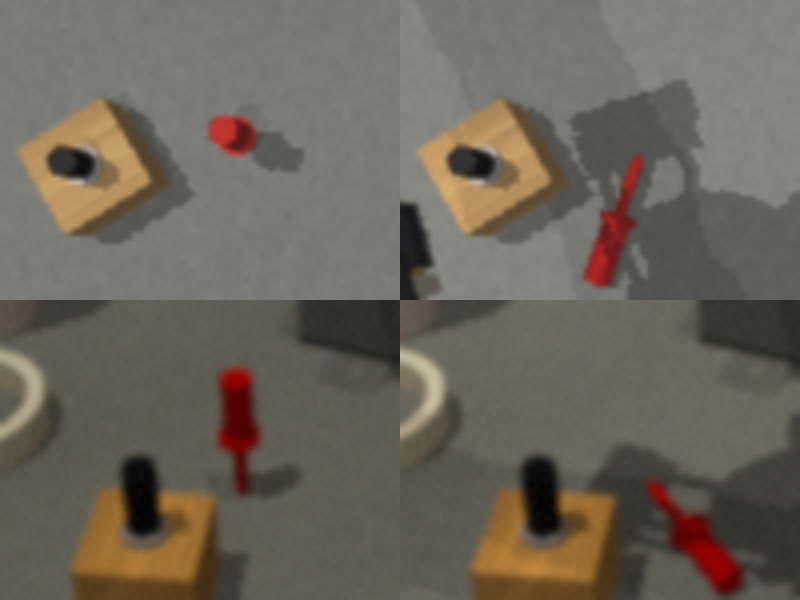

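The red pin had been balanced on its tip and toppled by itself. The tool stayed at z ≈ 0.22 all along, and nothing touched it. It lies clear and I'll leave it. Next I grasp the pin.

```bash
python3 -m pendant '[[-1,0.5,30,0,0,-0.004,1],[0,0,30,0,0,0,1],[0,0,30,0,0,0,1],[0,0,30,0,0,0,0.6],[0,0,25,0,0,0,0.5],[0,0,15,0,0,0,0.4],[0,0,0,0,0,0,0.4]]' 25 && python3 d.py .5463 .2802 .058 .3 && python3 -m pendant '[[0,0,0,0,0,0,0.2],[0,0,0,0,0,0,0.1],[0,0,0,0,0,0,0.1],[0,0,0,0,0,0,0.1],[0,0,0,0,0,0,0.1],[0,0,0,0,0,0,0.1],[0,0,0,0,0,0,0.1]]' 25 && python3 d.py
```

```text
t: 2.8
position: [0.5459, 0.2796, 0.0569]
tool_rot: [-0.001, 0.592, 0.806, -0.001]
contact_force: [-1.1, -0.5, 0.3]
finger_gap: 0.704
grip_force: 0.0
pos [0.5459 0.2796 0.0569] yaw 0.3044984894991623 t 2.8 f [-1.1 -0.5  0.3] gap 0.704 0.0
[ 0.5  0.6 -1.1] [-0.003   0.0006  0.0045]
t: 3.5
position: [0.5467, 0.2802, 0.0589]
tool_rot: [-0.0, 0.592, 0.806, 0.0]
contact_force: [-0.5, -1.0, 3.4]
finger_gap: 0.189
grip_force: 25.0
pos [0.5467 0.2802 0.0589] yaw 0.30404129280825765 t 3.5 f [-0.5 -1.   3.4] gap 0.189 25.0
```

```bash
python3 -m pendant '[[0,0,-15,0,0,0,0.1],[0,0,-30,0,0,0,0.1],[0,0,-35,0,0,0,0.1],[0,0,-35,0,0,0,0.1],[0,0,-20,0,0,0,0.1],[0,0,0,0,0,0,0.1]]' 40 && python3 d.py .559 .0604 .194 .292
```

```text
t: 4.1
position: [0.5482, 0.2807, 0.1975]
tool_rot: [0.001, 0.592, 0.806, 0.003]
contact_force: [0.1, -0.3, -1.3]
finger_gap: 0.185
grip_force: 40.0
pos [0.5482 0.2807 0.1975] yaw 0.30370346858874475 t 4.1 f [ 0.1 -0.3 -1.3] gap 0.185 40.0
[-213.4  -55.6    2.9] [ 0.0056 -0.0015  0.0117]
```

```bash
python3 -m pendant '[[-20,-5,0,0,0,0,0.1],[-35,-9,0,0,0,0,0.1],[-35,-9,0,0,0,0,0.1],[-35,-9,0,0,0,0,0.1],[-35,-9,0,0,0,0,0.1],[-33,-9,0,0,0,0,0.1],[-20,-5.5,0,0,0,0.012,0.1],[0,0,0,0,0,0,0.1],[0,0,0,0,0,0,0.1],[0,0,0,0,0,0,0.1]]' && python3 d.py .559 .0604 .17 .292; python3 - <<'E'
from plant import cams
from h import *
import cv2
out=np.zeros((600,800,3),np.uint8)
Z=lambda im,x,y,W,H,s:cv2.resize(im[y:y+H,x:x+W,::-1],None,fx=s,fy=s,interpolation=cv2.INTER_CUBIC)
for i,n in enumerate(["side","top"]):
    c=cams.get_calibration(n); im=cams.capture(n); np.save(f"pics/e_{n}.npy",im)
    p=proj(c,np.array([.559,.0604,.12])).astype(int); x,y=p[0]-40,p[1]-60 if i==0 else p[1]-60
    print(n,x,y,proj(c,np.array([.5589,.0604,.1]))); out[:,400*i:400*i+400]=Z(im,x,y,80,120,5)
cv2.imwrite("pics/m3.png",out)
E
```

```text
t: 5.1
position: [0.5571, 0.0609, 0.1931]
tool_rot: [-0.0, 0.596, 0.803, -0.0]
contact_force: [0.6, -0.2, -0.8]
finger_gap: 0.189
grip_force: 40.0
pos [0.5571 0.0609 0.1931] yaw 0.29311374240418936 t 5.1 f [ 0.6 -0.2 -0.8] gap 0.189 40.0
[-1.1  1.7 23.1] [-0.0009 -0.0004  0.0011]
side 215 128 [255.711 195.962]
top 210 151 [251.1149 212.3578]
```

View pics/m3.png

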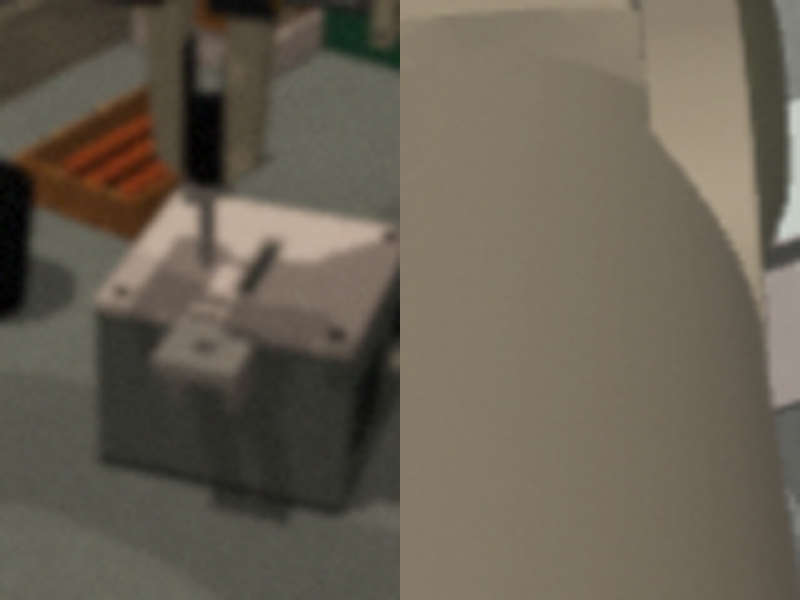

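Side crop: the pin hangs straight with its tip at (206,262), and the eyelet is at (205,346). In the top view the arm hides both.

```bash
python3 - <<'E'
from plant import cams,r
from h import *
c=cams.get_calibration("side");f=lambda x,y:((x+.5)/5-.5+215,(y+.5)/5-.5+128)
e=w(c,*f(205,346),.1); print("eye side",e)
for z in(.140,.1446,.15): print(z,w(c,*f(206,262),z))
s=r.get_state(); print(s["position"],proj(c,s["position"]+[0,0,-.0485]),f(206,262))
E
```

```text
eye side [0.557  0.0635 0.1   ]
0.14 [0.5627 0.0556 0.14  ]
0.1446 [0.5581 0.062  0.1446]
0.15 [0.5528 0.0694 0.15  ]
[0.5573 0.0613 0.1933] [256.2691 179.9363] (255.8, 180.0)
```

```bash
python3 d.py .5583 .0612 .15 .292;  python3 -m pendant '[[-0.5,1,15,0,0,0,0.1],[0,0,15,0,0,0,0.1],[0,0,10,0,0,0,0.1],[0,0,0,0,0,0,0.1],[0,0,0,0,0,0,0.1]]' && python3 d.py .5583 .0612 .144 .292 && python3 -m pendant '[[0,0,3,0,0,0,0.1],[0,0,3,0,0,0,0.1],[0,0,3,0,0,0,0.1],[0,0,3,0,0,0,0.1],[0,0,0,0,0,0,0.1]]' && python3 d.py .5583 .0612 .14 .292
```

```text
pos [0.5573 0.0613 0.1933] yaw 0.2938121953472801 t 5.2 f [ 0.4  0.5 -0.1] gap 0.185 40.0
[-0.4  1.  43.3] [-0.0006 -0.0003  0.0018]
t: 5.7
position: [0.5587, 0.0604, 0.1537]
tool_rot: [-0.0, 0.596, 0.803, -0.0]
contact_force: [-0.4, -0.0, -0.2]
finger_gap: 0.188
grip_force: 40.0
pos [0.5587 0.0604 0.1537] yaw 0.2925988968874606 t 5.7 f [-0.4 -0.  -0.2] gap 0.188 40.0
[ 0.9 -0.1  9.7] [-0.0003  0.      0.0006]
t: 6.2
position: [0.5585, 0.06, 0.1413]
tool_rot: [-0.0, 0.597, 0.802, -0.0]
contact_force: [-0.4, -0.4, -0.1]
finger_gap: 0.183
grip_force: 40.0
pos [0.5585 0.06   0.1413] yaw 0.29199771589691775 t 6.2 f [-0.4 -0.4 -0.1] gap 0.183 40.0
[1.2 0.2 1.3] [-0.0005 -0.     -0.    ]
```

```bash
python3 -m pendant '[[0.5,0,5,0,0,0,0.1],[0,0,5,0,0,0,0.1],[0,0,5,0,0,0,0.1],[0,0,5,0,0,0,0.1],[0,0,5,0,0,0,0.1],[0,0,0,0,0,0,0.1]]' && python3 d.py .5583 .0612 .1085 .292
```

```text
t: 6.8
position: [0.5581, 0.0605, 0.1158]
tool_rot: [-0.0, 0.597, 0.802, -0.0]
contact_force: [-0.3, -0.4, -0.3]
finger_gap: 0.186
grip_force: 40.0
pos [0.5581 0.0605 0.1158] yaw 0.2920840874794891 t 6.8 f [-0.3 -0.4 -0.3] gap 0.186 40.0
[0.6 0.4 7.3] [-0.0012 -0.0001  0.0001]
```

```bash
python3 -m pendant '[[0,0,3,0,0,0,0.1],[0,0,2,0,0,0,0.1],[0,0,2,0,0,0,0.1],[0,0,2,0,0,0,0.1],[0,0,0,0,0,0,0.1],[0,0,0,0,0,0,0.1]]' && python3 d.py .5583 .0612 .1085 .292
```

```text
t: 7.4
position: [0.5586, 0.0606, 0.1088]
tool_rot: [0.0, 0.597, 0.802, 0.0]
contact_force: [-3.4, 0.4, 13.7]
finger_gap: 0.188
grip_force: 40.0
pos [0.5586 0.0606 0.1088] yaw 0.2918867031734701 t 7.4 f [-3.4  0.4 13.7] gap 0.188 40.0
[ 0.7 -0.1  0.3] [ 0.0009 -0.0003 -0.0001]
```

Flange contact came at the expected height (TCP 0.1088, 13.7 N). I'll release and withdraw upward.

```bash
python3 -m pendant '[[0,0,0,0,0,0,0.3],[0,0,0,0,0,0,0.4],[0,0,0,0,0,0,0.4],[0,0,-15,0,0,0,0.4],[0,0,-30,0,0,0,0.4],[0,0,-40,0,0,0,0.4],[0,0,-50,0,0,0,0.5],[0,0,-30,0,0,0,0.6]]' && python3 d.py .462 -.304 .26 -.236
```

```text
t: 8.2
position: [0.5592, 0.0604, 0.2758]
tool_rot: [0.001, 0.597, 0.802, 0.001]
contact_force: [0.2, 0.0, -0.6]
finger_gap: 0.528
grip_force: 0.0
pos [0.5592 0.0604 0.2758] yaw 0.2916878305639433 t 8.2 f [ 0.2  0.  -0.6] gap 0.528 0.0
[-321.1 -198.    15.3] [ 0.0028 -0.0004  0.5277]
```

```bash
python3 -m pendant '[[-20,-12,0,0,0,0,0.6],[-36,-22,0,0,0,0,0.6],[-38,-24,0,0,0,0,0.6],[-38,-24,0,0,0,0,0.6],[-38,-24,0,0,0,0,0.6],[-38,-24,0,0,0,0,0.6],[-38,-24,0,0,0,0,0.6],[-38,-24,0,0,0,0,0.6],[-37,-20,0,0,0,0,0.6]]' && python3 -m pendant '[[0,0,12,0,0,0.14,0.6],[0,0,12,0,0,0.14,0.6],[0,0,12,0,0,0.14,0.6],[0,0,12,0,0,0.108,0.6],[0,0,0,0,0,0,0.6],[0,0,0,0,0,0,0.6],[0,0,0,0,0,0,0.6]]' && python3 d.py .462 -.304 .2 -.236;  python3 - <<'E'
from plant import cams
from h import *
import cv2
out=np.zeros((600,800,3),np.uint8)
Z=lambda im,x,y,W,H,s:cv2.resize(im[y:y+H,x:x+W,::-1],None,fx=s,fy=s,interpolation=cv2.INTER_CUBIC)
c=cams.get_calibration("wrist"); im=cams.capture("wrist"); np.save("pics/p_w.npy",im)
print(c["extrinsics"].tolist() if hasattr(c["extrinsics"],"tolist") else c["extrinsics"]); import json; json.dump({k:np.array(v).tolist() for k,v in c.items()},open("pics/p_w.json","w"))
x,y=156,70
out[:400,:]=Z(im,x,y,200,100,4)
c=cams.get_calibration("side"); im=cams.capture("side"); p=proj(c,np.array([.559,.0604,.12])).astype(int); print(p)
out[400:600,:400]=Z(im,p[0]-40,p[1]-20,80,40,5)
p=proj(c,np.array([.46,-.304,.1])).astype(int); print(p)
out[400:600,400:]=Z(im,p[0]-40,p[1]-20,80,40,5)
cv2.imwrite("pics/m4.png",out)
E
```

```text
t: 9.1
position: [0.4601, -0.3057, 0.2726]
tool_rot: [-0.0, 0.597, 0.802, -0.0]
contact_force: [0.4, -0.4, 0.2]
finger_gap: 0.599
grip_force: 0.0
t: 9.8
position: [0.4616, -0.304, 0.2252]
tool_rot: [0.0, 0.785, 0.62, 0.0]
contact_force: [-0.0, 0.7, 0.9]
finger_gap: 0.601
grip_force: 0.0
pos [ 0.4616 -0.304   0.2252] yaw -0.23336879482513598 t 9.8 f [-0.   0.7  0.9] gap 0.601 0.0
[ 0.1  0.4 25.2] [0.0007 0.0001 0.0026]
[[0.9728323218557705, -0.23150819848344695, 0.0011079655506080275, -0.5204316751468484], [-0.22119871057844712, -0.9280765786051501, 0.2995746896568415, -0.21699158288313317], [-0.06832571983627232, -0.29168102145924646, -0.9540722078172847, 0.3408806241368937], [0.0, 0.0, 0.0, 1.0]]
[255 188]
[357 152]
```

View pics/m4.png

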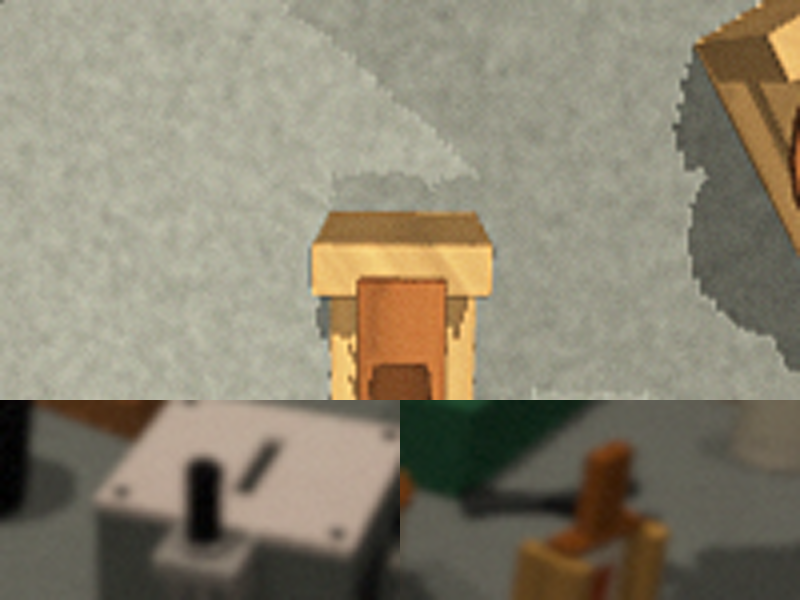

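Lower-left crop: the pin stands in the eyelet, flange down. Wrist crop: the collar's near end is at (359,279)-(446,279), square with the gripper, but the handle top is cut off. I'll look lower in the same picture.

```bash
python3 - <<'E'
from h import *
import cv2,json
c=json.load(open("pics/p_w.json")); im=np.load("pics/p_w.npy")
f=lambda x,y:((x+.5)/4-.5+156,(y+.5)/4-.5+70)
for p in ((359,279),(446,279)): print(w(c,*f(*p),.086))
for p in ((312,295),(492,295),(312,243),(490,243)): print("post",w(c,*f(*p),.08))
print(proj(c,np.array([.461,-.304,.136])))
o=im[130:250,196:324,::-1]; cv2.imwrite("pics/m5.png",cv2.resize(o,None,fx=5,fy=5,interpolation=cv2.INTER_CUBIC))
E
```

```text
[ 0.4595 -0.2654  0.086 ]
[ 0.4801 -0.2703  0.086 ]
post [ 0.4467 -0.2674  0.08  ]
post [ 0.4903 -0.2778  0.08  ]
post [ 0.4499 -0.255   0.08  ]
post [ 0.4925 -0.2651  0.08  ]
[255.9468 191.7798]
```

View pics/m5.png

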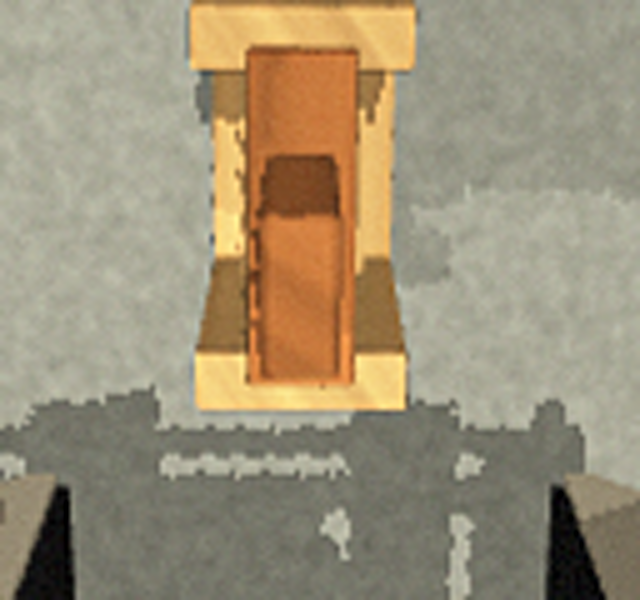

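Enlarged crop: a flat rectangular handle, top face (262,214)-(342,214) to (264,378)-(340,378), on a rectangular collar (248,47)-(357,47) to (247,382)-(354,382). It is the square paddle.

```bash
python3 - <<'E'
from h import *
import json
c=json.load(open("pics/p_w.json"))
f=lambda x,y:((x+.5)/5-.5+196,(y+.5)/5-.5+130)
for n,z,P in(("handle",.136,((262,214),(342,214),(340,378),(264,378))),("collar",.086,((248,47),(357,47),(354,382),(247,382)))):
    q=np.array([w(c,*f(*p),z) for p in P]); d=q[0]+q[1]-q[2]-q[3]
    print(n,q.mean(0),"L",np.linalg.norm(d)/2,"W",np.linalg.norm(q[0]-q[1]),np.linalg.norm(q[2]-q[3]),"yaw",np.arctan2(d[1],d[0])-np.pi/2)
E
python3 d.py .463 -.304 .104 -.233
```

```text
handle [ 0.4616 -0.3016  0.136 ] L 0.029406980482606097 W 0.013439220429988909 0.01319464563988697 yaw -0.23517034657435132
collar [ 0.4614 -0.3013  0.086 ] L 0.06962046796709298 W 0.02120465795341186 0.022240030391270427 yaw -0.24104491125024707
pos [ 0.4615 -0.304   0.2253] yaw -0.23451096379949277 t 9.9 f [-0.3 -0.1 -0.4] gap 0.601 0.0
[  0.4   1.3 121.3] [ 0.0011  0.0001 -0.0015]
```

```bash
python3 d.py .4616 -.3015 .095 -.238; python3 -m pendant '[[2.5,0.7,20,0,0,0.003,0.6],[0,0,30,0,0,0,0.6],[0,0,30,0,0,0,0.6],[0,0,30,0,0,0,0.5],[0,0,20,0,0,0,0.5],[0,0,0,0,0,0,0.5],[0,0,0,0,0,0,0.5]]' && python3 d.py .4616 -.3015 .095 -.238
```

```text
pos [ 0.4615 -0.304   0.2253] yaw -0.23451096379949277 t 9.9 f [-0.3 -0.1 -0.4] gap 0.601 0.0
[  2.5  -0.7 130.3] [0.0011 0.0001 0.0035]
t: 10.6
position: [0.4627, -0.302, 0.0952]
tool_rot: [0.0, 0.786, 0.618, 0.0]
contact_force: [-0.1, -0.2, 0.5]
finger_gap: 0.502
grip_force: 0.0
pos [ 0.4627 -0.302   0.0952] yaw -0.2389283801733313 t 10.6 f [-0.1 -0.2  0.5] gap 0.502 0.0
[ 0.2 -1.1  0.2] [ 0.0001  0.     -0.0009]
```

Grip at 45 N, then lift.

```bash
python3 -m pendant '[[0,-1.1,0,0,0,0,0.3],[0,0,0,0,0,0,0.1],[0,0,0,0,0,0,0.08],[0,0,0,0,0,0,0.08],[0,0,0,0,0,0,0.08],[0,0,0,0,0,0,0.08],[0,0,0,0,0,0,0.08]]' 45 && python3 d.py && python3 -m pendant '[[0,0,-10,0,0,0,0.08],[0,0,-25,0,0,0,0.08],[0,0,-30,0,0,0,0.08],[0,0,-30,0,0,0,0.08],[0,0,-30,0,0,0,0.08],[0,0,-10,0,0,0,0.08],[0,0,0,0,0,0,0.08]]' 45 && python3 d.py .5817 -.017 .23 .291
```

```text
t: 11.3
position: [0.4616, -0.3012, 0.095]
tool_rot: [0.0, 0.786, 0.618, 0.0]
contact_force: [-0.9, 0.9, 6.5]
finger_gap: 0.144
grip_force: 45.0
pos [ 0.4616 -0.3012  0.095 ] yaw -0.23888903527669553 t 11.3 f [-0.9  0.9  6.5] gap 0.144 45.0
t: 12.0
position: [0.4621, -0.3015, 0.2309]
tool_rot: [0.001, 0.786, 0.618, 0.001]
contact_force: [1.2, -0.8, -0.7]
finger_gap: 0.147
grip_force: 45.0
pos [ 0.4621 -0.3015  0.2309] yaw -0.23862862474240518 t 12.0 f [ 1.2 -0.8 -0.7] gap 0.147 45.0
[304.7  49.    1. ] [ 0.0026  0.0011 -0.5296]
```

```bash
python3 -m pendant '[[20,3,0,0,0,0,0.08],[35,6,0,0,0,0,0.08],[40,6,0,0,0,0,0.08],[40,6,0,0,0,0,0.08],[40,7,0,0,0,0,0.08],[40,7,0,0,0,0,0.08],[40,6,0,0,0,0,0.08],[30,5,0,0,0,0,0.08],[20,3,0,0,0,0,0.08],[0,0,0,0,0,0,0.08]]' && python3 -m pendant '[[0,0,0,0,0,-0.1,0.08],[0,0,0,0,0,-0.13,0.08],[0,0,0,0,0,-0.13,0.08],[0,0,0,0,0,-0.1,0.08],[0,0,0,0,0,-0.07,0.08],[0,0,0,0,0,0,0.08],[0,0,0,0,0,0,0.08],[0,0,0,0,0,0,0.08],[0,0,0,0,0,0,0.08]]' && python3 d.py .5818 -.0167 .195 .291
```

```text
t: 13.0
position: [0.5815, -0.0128, 0.2274]
tool_rot: [-0.001, 0.785, 0.62, -0.001]
contact_force: [-0.3, -0.8, -1.6]
finger_gap: 0.148
grip_force: 45.0
t: 13.9
position: [0.5812, -0.0167, 0.2294]
tool_rot: [-0.0, 0.598, 0.802, -0.0]
contact_force: [0.2, 0.4, -1.2]
finger_gap: 0.152
grip_force: 45.0
pos [ 0.5812 -0.0167  0.2294] yaw 0.2899056848733983 t 13.9 f [ 0.2  0.4 -1.2] gap 0.152 45.0
[-0.2  0.6 34.4] [-0.0004  0.0001 -0.0011]
```

```bash
python3 -m pendant '[[0,0.5,12,0,0,0,0.08],[0,0,15,0,0,0,0.08],[0,0,9,0,0,0,0.08],[0,0,0,0,0,0,0.08],[0,0,0,0,0,0,0.08],[0,0,0,0,0,0,0.08]]' && python3 d.py .5818 -.0167 .18 .291;  python3 - <<'E'
from plant import cams
from h import *
import cv2
c=cams.get_calibration("side"); im=cams.capture("side"); p=proj(c,np.array([.582,-.017,.11])).astype(int); x,y=p[0]-50,p[1]-40; print(x,y)
cv2.imwrite("pics/m6.png",cv2.resize(im[y:y+75,x:x+100,::-1],None,fx=8,fy=8,interpolation=cv2.INTER_CUBIC))
b=1.862; u=np.array([np.cos(b),np.sin(b),0]); k=np.array([u[1],-u[0],0])
S=np.array([.5818,-.0167,.1]); g=lambda q:((proj(c,q)-[x,y]+.5)*8-.5).round(1)
print("slot ends",g(S+.029*u),g(S-.029*u),"corner +y, x-/+",g(S+.029*u-.005*k),g(S+.029*u+.005*k),"blade",[g(S+[0,0,.0092]+a*.025*u) for a in(1,-1)])
E
```

```text
t: 14.5
position: [0.5821, -0.0165, 0.194]
tool_rot: [0.0, 0.597, 0.802, 0.0]
contact_force: [0.5, -0.3, -1.4]
finger_gap: 0.147
grip_force: 45.0
pos [ 0.5821 -0.0165  0.194 ] yaw 0.29089005616897323 t 14.5 f [ 0.5 -0.3 -1.4] gap 0.147 45.0
[-0.1 -0.4 14. ] [ 0.0007  0.0003 -0.0001]
216 136
slot ends [377.3 397.9] [434.  310.4] corner +y, x-/+ [392.7 400.9] [361.9 395. ] blade [array([382., 366.]), array([431.2, 291.3])]
```

View pics/m6.png

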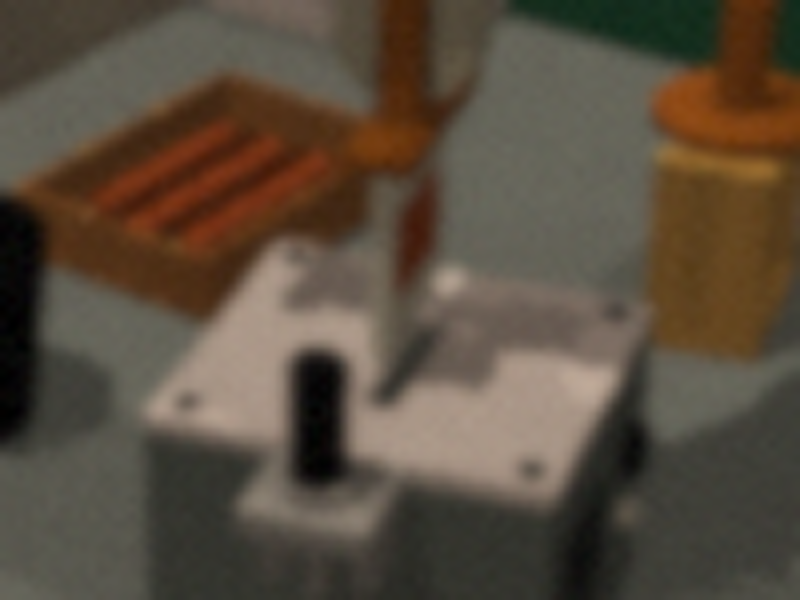

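Side crop: the white blade's lower end is at (385,378), directly over the near end of the slot at (384,400). The pin knob is seated at (318,415), flange on the lug. I'll lower gently.

```bash
python3 -m pendant '[[0,0,3,0,0,0,0.08],[0,0,3,0,0,0,0.08],[0,0,3,0,0,0,0.08],[0,0,3,0,0,0,0.08],[0,0,0,0,0,0,0.08]]' && python3 d.py .5818 -.0167 .172 .291
```

```text
t: 15.05
position: [0.5815, -0.0164, 0.1811]
tool_rot: [-0.0, 0.597, 0.802, -0.0]
contact_force: [0.2, 0.1, -0.9]
finger_gap: 0.15
grip_force: 45.0
pos [ 0.5815 -0.0164  0.1811] yaw 0.29103148608039825 t 15.05 f [ 0.2  0.1 -0.9] gap 0.15 45.0
[-0.3  0.2  9.1] [-0.0007 -0.0001  0.    ]
```

```bash
python3 -m pendant '[[0,0,2,0,0,0,0.08],[0,0,2,0,0,0,0.08],[0,0,2,0,0,0,0.08],[0,0,2,0,0,0,0.08],[0,0,0,0,0,0,0.08]]' && python3 d.py .5818 -.0167 .165 .291
```

```text
t: 15.55
position: [0.5816, -0.0161, 0.1733]
tool_rot: [-0.0, 0.597, 0.802, -0.0]
contact_force: [-0.5, 2.2, -2.0]
finger_gap: 0.149
grip_force: 45.0
pos [ 0.5816 -0.0161  0.1733] yaw 0.29126264350484615 t 15.55 f [-0.5  2.2 -2. ] gap 0.149 45.0
[-0.6  0.   8.3] [-0.0004 -0.0003  0.0003]
```

```bash
python3 -m pendant '[[0,0,3,0,0,0,0.08],[0,0,3,0,0,0,0.08],[0,0,4,0,0,0,0.08],[0,0,4,0,0,0,0.08],[0,0,0,0,0,0,0.08]]' && python3 d.py .5818 -.0167 .128 .291
```

```text
t: 16.05
position: [0.5815, -0.0162, 0.1589]
tool_rot: [-0.0, 0.597, 0.802, -0.0]
contact_force: [-0.2, 3.4, -4.0]
finger_gap: 0.146
grip_force: 45.0
pos [ 0.5815 -0.0162  0.1589] yaw 0.29117833436456 t 16.05 f [-0.2  3.4 -4. ] gap 0.146 45.0
[-0.5  0.2 30.9] [-0.0008 -0.0003  0.0002]
```

```bash
python3 -m pendant '[[0,0,4,0,0,0,0.08],[0,0,4,0,0,0,0.08],[0,0,4,0,0,0,0.08],[0,0,3,0,0,0,0.08],[0,0,0,0,0,0,0.08]]' && python3 d.py .5818 -.0167 .128 .291
```

```text
t: 16.55
position: [0.5816, -0.0163, 0.144]
tool_rot: [-0.0, 0.597, 0.802, -0.0]
contact_force: [0.4, 4.9, -4.1]
finger_gap: 0.149
grip_force: 45.0
pos [ 0.5816 -0.0163  0.144 ] yaw 0.29119691248368434 t 16.55 f [ 0.4  4.9 -4.1] gap 0.149 45.0
[-0.5  0.1 16. ] [-0.0006 -0.0002  0.0002]
```

A sideways push of about 5 N along +y means the blade rubs the slot's −y end. I'll ease it by 1 mm toward +y (tool +x) and check.

```bash
python3 -m pendant '[[1,0,0,0,0,0,0.08],[0,0,0,0,0,0,0.08],[0,0,0,0,0,0,0.08]]' && python3 - <<'E'
from plant import r,cams
from h import *
import cv2
s=r.get_state(); print(s["contact_force"],s["moment"],s["position"])
c=cams.get_calibration("side"); im=cams.capture("side"); x,y=216,120
cv2.imwrite("pics/m7.png",cv2.resize(im[y:y+75,x:x+100,::-1],None,fx=8,fy=8,interpolation=cv2.INTER_CUBIC))
E
```

```text
t: 16.85
position: [0.5815, -0.0161, 0.1446]
tool_rot: [0.0, 0.597, 0.802, -0.0]
contact_force: [-0.7, 1.5, -1.7]
finger_gap: 0.147
grip_force: 45.0
[-0.743   1.5391 -1.7403] [0.3077 0.1854 0.0133] [ 0.5815 -0.0161  0.1446]
```

View pics/m7.png

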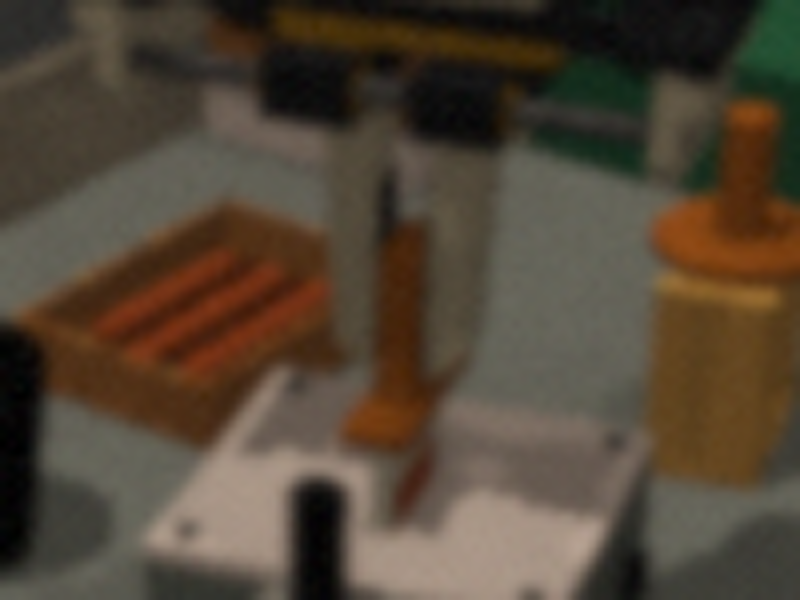

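Side crop: the blade is upright in the slot, the collar (390,425) is above the lid, the pin (318,540) is still in place, and the side force has dropped to 1.5 N. I'll ease it a bit more and go to the final depth.

```bash
python3 -m pendant '[[0.7,0,0,0,0,0,0.08],[0,0,4,0,0,0,0.08],[0,0,4,0,0,0,0.08],[0,0,4,0,0,0,0.08],[0,0,3,0,0,0,0.08],[0,0,0,0,0,0,0.08],[0,0,0,0,0,0,0.08],[0,0,0,0,0,0,0.08],[0,0,0,0,0,0,0.08]]' && python3 d.py .5818 -.0167 .128 .291
```

```text
t: 17.8
position: [0.5814, -0.0148, 0.1298]
tool_rot: [0.0, 0.597, 0.802, 0.0]
contact_force: [0.8, -0.6, -2.2]
finger_gap: 0.147
grip_force: 45.0
pos [ 0.5814 -0.0148  0.1298] yaw 0.2910218229977857 t 17.8 f [ 0.8 -0.6 -2.2] gap 0.147 45.0
[-1.9 -0.2  1.8] [0.0003 0.0001 0.    ]
```

```bash
python3 - <<'E'
from plant import r,cams
from h import *
s=r.get_state(); c=cams.get_calibration("side"); im=cams.capture("side").astype(int)
b=1.862; u=np.array([np.cos(b),np.sin(b),0]); p=s["position"]
for k,n in((-.015,"collar bottom near end"),(-.009,"collar top near")): print(n,proj(c,p+.035*u+[0,0,k]))
print("slot end",proj(c,np.array([p[0],p[1],.1])+.029*u),"handle top",proj(c,p+[0,0,.041]))
x=int(round(proj(c,p+.035*u)[0])); 
for v in range(140,200,2): print(v,im[v,x],end=" ")
k=proj(c,np.array([.5586,.0606,.144])); print("\nknob top",k); 
for v in range(int(k[1])-6,int(k[1])+30,2): print(v,im[v,int(k[0])],end=" ")
print(s["joint_vel"])
E
```

```text
collar bottom near end [261.7547 181.6779]
collar top near [261.8042 179.5444]
slot end [262.4128 185.6719] handle top [266.8347 154.8227]
140 [65 58 46] 142 [76 70 54] 144 [76 69 55] 146 [77 69 55] 148 [70 62 49] 150 [57 50 41] 152 [55 48 39] 154 [56 52 42] 156 [61 53 39] 158 [69 54 38] 160 [72 54 37] 162 [74 54 36] 164 [73 53 35] 166 [71 52 34] 168 [72 53 34] 170 [87 65 48] 172 [117  90  70] 174 [104  67  43] 176 [112  59  17] 178 [117  60  17] 180 [91 50 19] 182 [97 81 65] 184 [106  95  81] 186 [133 118 106] 188 [165 145 131] 190 [167 148 134] 192 [153 136 121] 194 [93 84 75] 196 [81 75 66] 198 [113 104  92] 
knob top [255.9761 179.9196]
173 [103  90  80] 175 [111  97  85] 177 [121 107  95] 179 [98 85 76] 181 [20 19 19] 183 [10  8  8] 185 [5 8 5] 187 [1 3 1] 189 [8 7 5] 191 [8 5 5] 193 [3 3 5] 195 [14  9 10] 197 [64 58 51] 199 [95 87 78] 201 [110 100  88] 203 [79 73 66] 205 [66 60 53] 207 [64 61 53] [-0.0019 -0.0008 -0.0011  0.0023  0.0012 -0.0008 -0.0003]
```

The collar's lower edge (row about 181.5) and the knob top (row 180) match the predictions, so the depth is about 55 mm, the collar is about 15 mm clear of the lid, and the arm is still.

```bash
python3 -c "
from plant import workorder; print(workorder.job_done())"
```

```text
the job is handed in; nothing more can be done
None
```

The pin is seated in the eyelet and released, and the square paddle is held still and upright about 55 mm into the slot with its collar about 15 mm clear of the lid; the job is handed in, though the red look-alike pin toppled by itself early on, untouched by the arm, and I left it lying.

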